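# Set the level against two pins and weigh it down

## Task

Slide the aluminium level over the plywood board, without lifting it off the board, until its long edge gently touches both steel pins at once; the pins are only lightly tapped in near their pencil crosses, so do not press them hard. Then set the steel weight gently upright on the middle of the level to keep it there, with the edge still against both pins, and leave everything else in its place.

Things in the scene. Friction and masses are not known exactly. Their poses are not given: they have to be found in the camera images.
- board_mid (a point): Centre of the top face of the fixed plywood board (400 along its x by 660 along its y, 18 mm thick, lying on the bench, top face 18 mm above the bench). It carries the pins, level, weight and some clutter. Its x axis points away from the robot, from the level towards the pins, give or take 0.2 rad.
- level_mid (a point): Centre (half-way up) of the aluminium level, a plain bar 40 wide (its x) by 360 long (its y) by 20 mm high, black end caps, 0.3 to 0.55 kg, loose, flat on the board between robot and pins, up to 0.4 rad askew to them, top 38 mm above the bench. Its x axis points to the pins; the edge that must touch them is the face at +20 mm on x. Friction resists its sliding with 1 to 4 N.
- pin0_cross (a point): Centre of the left (+y) pencilled cross on the board's top face, beyond the level as seen from the robot; its axes are the board's. A rigid upright round steel pin, 10 mm in diameter, 30 mm high, is tapped in up to 12 mm nearer or farther along x than this point: its true place must be seen or felt. The crosses are 200 to 260 mm apart.
- pin1_cross (a point): The same for the right (-y) cross and its pin. Neither pin may ever be pressed with more than 8 N.
- weight_mid (a point): Centre (half-way up) of the steel weight: a plain dark cylinder 42 mm in diameter, 48 mm high, about 0.4 to 0.65 kg, upright and loose on the board, off to the left or to the right end of the level. (At the other end stands the jar.)
- jar: Glass jar with a cap, 56 mm in diameter, 75 mm high, loose on the board beyond the other end of the level; origin at the centre of its underside. To be left alone.
- tape: Roll of green tape lying flat on the board beyond the pins, 90 mm in diameter, 24 mm high; origin at the centre of its underside. To be left alone.
- offcut: Wooden offcut 50 x 120 x 18 mm lying on the board beyond the pins; origin at the centre of its underside. To be left alone.
- tin: Open metal tin, 64 mm in diameter, 70 mm high, on the board beyond the pins; origin at the centre of its underside. To be left alone.
Not all that is in view belongs to the job. What is shaped like the part that bears weight_mid but green or pink is not meant.

How it is judged:
By the outcome, as a careful person would: the job done as asked, in the order asked, and still so for the second after the job is handed in, with the robot touching nothing.
It also fails if it takes over 72 s, if anything falls off the work surface, if the arm or the gripper's body presses on something with over 40 N, if the wrist force passes 120 N, or if a joint passes its speed limit or range.

## Robot

A 7-joint arm with a two-finger parallel gripper is mounted at the origin on the work surface. World frame = base frame: x ahead of the robot, y to its left, z up, the work surface at z = 0. Lengths are in m, angles in rad, forces in N, time in s.
With the tool pointing down it reaches from about 0.4 to 0.85 m from the base axis. Payload 6.9 kg.
Tool frame: the origin (TCP) lies at the very end of the fingers, on their centre line; the grasp point (between the pads) lies 19 mm behind it; z points along the fingers, x is the direction in which the jaws open and shut, and the axes are right-handed (so a half turn about z gives the same grasp; the last joint's range is limited). The gripper opens to 85 mm and grips with 20 to 120 N. Pads are 22 mm wide; open, the fingers measure 114 mm over their backs; the gripper's body (76 mm by 85 mm) begins 54 mm behind the grasp point. The pads swing forward as they close: fully open they stand 13 mm farther back than shut.
Start: joints at [1.28, 0.507, -0.238, 1.5, 0.126, 1.149, -0.155], TCP at [0.241, -0.577, 0.231] pointing down, gripper open.
Joint ranges: [-3.08, 3.08], [-0.24, 2.05], [-1.43, 1.35], [0, 2.5], [-1.52, 4.66], [0.17, 1.96], [-2.89, 2.89]. Speed limits (rad/s): [2.39, 2.39, 3.14, 3.14, 3.14, 3.14, 3.14].

## Interface

Orientations are given as a unit quaternion [x, y, z, w].
In Python, from cell import monitor, eyes, env, boxes_of, place_of gives the robot as it stands.
- The arm moves only by the tool step_arm, never from a script. Its argument "commands" is a list of rows, each a list of 7 numbers: the shift along the tool's x, y, z in mm, then the turn, a rotation vector about the tool's x, y, z in degrees, then the closure, from 0 (fully open) to 1 (shut). In form: [[tx, ty, tz, rx, ry, rz, claw], ...]. A call has 1 to 12 rows; each row is the pose to reach, as a shift and turn from the pose commanded when the call began, along the tool's axes at that moment; what a row does not reach only later rows make up. A row lasts 1/12 s, in which the tool goes at most 41.7 mm and 7.16 degrees, less where a joint would pass 70% of its speed; a pose out of reach is approached as far as the arm can. A call with a gripper value outside its range is refused whole. The fingers move at their own pace and stop on an object; "squeeze" is the grip in N (left out, the last holds). Time passes only in rows, so rows that repeat a pose let the fingers close. It gives the time, the measured TCP pose, the force and the opening at its end, in the units of the state.
- monitor.read_state(): the state, without advancing time (a new reading comes with each control period).
- eyes.capture(name): name is "scene" or "top" or "wrist"; returns the picture (420x560x3 uint8, red, green, blue); there is no depth.
- eyes.camera_info(name): a dict with "mtx" (3x3 intrinsics, pixels), "k1" (the pictures are not rectified: a ray, as slopes to the right and down, at radius r is drawn at 1 + k1 r^2 times it, then the intrinsics apply), "world_from_camera" (4x4, takes a point from camera to world coordinates). Camera axes: x right, y down, z forward; pixel columns grow to the right and rows downward; lengths in m; the calibration is good to about 2 mm. A picture is of the moment at which its call begins: read the wrist's pose just before it. camera_info takes no time and is no camera call; for the wrist camera it gives the pose at the moment of the call.
- env.job_done(): hands the job in, once; it reports no verdict.
Trained networks look in the newest picture that a camera, given by its name, has taken for a name from the list of things; names that differ only in an ending like _2 or _b are one class to them, and where a whole thing is asked for, a point or a joint stands for the part that bears it (a point fixed in the world has none). Each returns a list of dicts, best first, with "conf" (0 to 1); they miss things now and then, are a little off and sometimes report something else, mostly with a low value. They report only what shows in the picture. A call takes as long as a camera call. They do not tell look-alikes from the thing itself.
- boxes_of(camera, name): "centre" ([x, y, z] in m, in the coordinates of the camera as it stood for that picture, good to about 4 mm: the middle of the surface that is visible of it).
- place_of(camera, name): "centre" ([x, y, z] in m, in the coordinates of the camera as it stood for that picture, good to about 4 mm: a listed point, or the origin of a listed thing).
The state is a dict: "time_s": time; "q": joint angles; "dq": joint speeds; "joint_torque": joint torques, N m; "tcp_pos": TCP position; "tool_rot": TCP orientation; "ft_force": force on the tool from outside, world axes, zero at the start; "ft_torque": the same for the moment, N m; "gripper_width": finger opening in m.
Only numpy, scipy, OpenCV 4.12 (cv2) and the standard library are available. Lean on these libraries where they do the work, as an engineer would, in place of code of your own. Each camera call takes 0.05 s, during which the arm holds its last target. There are 200 camera calls.

## Working session

There is one attempt and no reset: what is moved stays moved. The work goes in short steps, Python scripts to look and compute and a tool call to move; the robot and the scene stay as the last step left them, time stands still between calls to the robot, and variables do not carry over. Pictures are saved under pics/ and viewed, about 8 in all and at most 12, crops included, and the job is handed in when it is done.

Besides the shell and the picture viewer there is one more tool, called after "Request:" as name([rows], argument=value, ...), one row to a line, values as JSON. step_arm: Moves the arm, as the interface text tells. Its arguments: {"type":"object","properties":{"commands":{"type":"array"},"squeeze":{"type":"number"}},"required":["commands"]}

```bash
ls; mkdir -p pics; cat > h.py <<'E'
import numpy as np, cv2
from cell import monitor, eyes, env, boxes_of, place_of
from scipy.spatial.transform import Rotation as R
def snap(cam,fn=None,crop=None,scale=1):
    im=eyes.capture(cam)
    if fn:
        o=im if crop is None else im[crop[1]:crop[3],crop[0]:crop[2]]
        o=cv2.resize(o,None,fx=scale,fy=scale,interpolation=cv2.INTER_CUBIC)
        cv2.imwrite('pics/'+fn,o[:,:,::-1])
    return im
def w(cam,p): T=eyes.camera_info(cam)['world_from_camera']; T=np.array(T); return T[:3,:3]@np.array(p)+T[:3,3]
def proj(cam,P):
    i=eyes.camera_info(cam);T=np.linalg.inv(np.array(i['world_from_camera']));c=T[:3,:3]@np.array(P,float)+T[:3,3]
    s=c[:2]/c[2];s=s*(1+i['k1']*(s@s));m=np.array(i['mtx']);return (m@np.array([s[0],s[1],1]))[:2]
def unproj(cam,uv,z):
    i=eyes.camera_info(cam);T=np.array(i['world_from_camera']);m=np.array(i['mtx'])
    d=np.array([(uv[0]-m[0,2])/m[0,0],(uv[1]-m[1,2])/m[1,1]]);s=d.copy()
    for _ in range(30): s=d/(1+i['k1']*(s@s))
    r=T[:3,:3]@np.array([s[0],s[1],1]);return T[:3,3]+r*(z-T[2,3])/r[2]
def st():
    s=monitor.read_state();return s
E
cat > a.py <<'E'
from h import *
s=st();print(s['time_s'],s['tcp_pos'],s['tool_rot'],s['ft_force'])
for cam in ['top','scene']:
    snap(cam,cam+'0.png')
    print(cam,np.round(eyes.camera_info(cam)['world_from_camera'],3).tolist())
    for n in ['board_mid','level_mid','pin0_cross','pin1_cross','weight_mid']:
        for d in place_of(cam,n)[:3]:
            p=w(cam,d['centre']);print(cam,n,round(d['conf'],2),p.round(4),proj(cam,p).round(0))
print(st()['time_s'])
E
python3 a.py
```

```text
pics
0.0 [ 0.24071692 -0.57624596  0.23042359] [ 8.32342346e-01 -5.54261139e-01 -7.54504082e-04 -4.89823536e-04] [-0.69845938  0.03653138  1.02967339]
top [[-0.013, -0.991, 0.132, 0.456], [-1.0, 0.014, 0.007, -0.051], [-0.009, -0.132, -0.991, 1.185], [0.0, 0.0, 0.0, 1.0]]
top board_mid 0.95 [0.5901 0.0198 0.0186] [250. 211.]
top pin0_cross 0.38 [0.6024 0.1385 0.017 ] [200. 207.]
top pin1_cross 0.55 [ 0.6    -0.0909  0.0198] [296. 206.]
top weight_mid 0.77 [ 0.539  -0.367   0.0212] [414. 230.]
top weight_mid 0.62 [ 0.5789 -0.4279  0.0232] [438. 213.]
top weight_mid 0.59 [ 0.5479 -0.2638  0.0411] [372. 227.]
scene [[0.281, 0.72, -0.634, 1.195], [0.96, -0.204, 0.194, -0.23], [0.011, -0.663, -0.749, 0.761], [0.0, 0.0, 0.0, 1.0]]
scene board_mid 0.77 [0.5885 0.0174 0.0167] [313. 202.]
scene level_mid 0.82 [0.5061 0.0022 0.0282] [296. 176.]
scene pin0_cross 0.56 [0.5979 0.1413 0.0131] [363. 195.]
scene pin1_cross 0.52 [ 0.6027 -0.0912  0.0154] [269. 217.]
scene weight_mid 0.83 [ 0.6854 -0.3719  0.0255] [143. 275.]
scene weight_mid 0.74 [ 0.5463 -0.3729  0.0267] [138. 222.]
scene weight_mid 0.61 [ 0.5454 -0.2567  0.0415] [190. 206.]
0.6
```

```bash
python3 -c "
import cv2
im=cv2.imread('pics/top0.png');cv2.imwrite('pics/top0c.png',cv2.resize(im[110:310,90:470],None,fx=2.1,fy=2.1,interpolation=cv2.INTER_CUBIC))"
```

```text
(no output)
```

View pics/top0c.png

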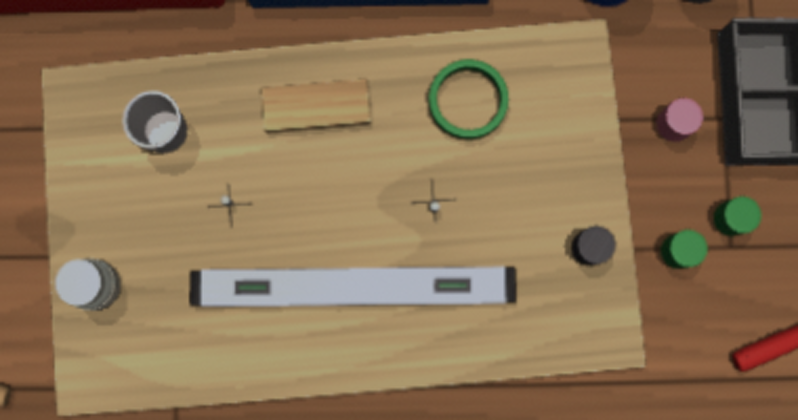

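View pics/scene0.png

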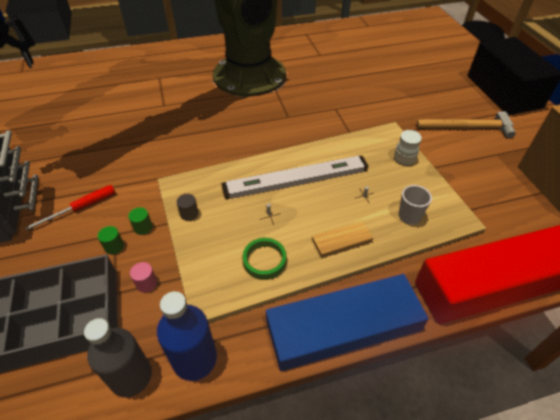

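Top view (crop) shows the level in the middle at full-frame ~(258,247), the pins at ~(198,206) and (296,207), and the jar at the left. Four cylinders could be the weight: dark (372,227), green (416,229), green (443,213) and pink (415,166). Only the dark one stands on the board at the level's right end, so it fits; I'll confirm it with the wrist camera.

```bash
python3 - <<'E'
from h import *
s=st();T=np.array(eyes.camera_info('wrist')['world_from_camera']);r=R.from_quat(s['tool_rot'])
print(r.inv().apply(T[:3,3]-s['tcp_pos']),(r.as_matrix().T@T[:3,:3]).round(3).tolist(),eyes.camera_info('wrist')['mtx'],eyes.camera_info('wrist')['k1'])
E
```

```text
[-0.00026762 -0.08241342 -0.14107318] [[1.0, 0.001, -0.0], [-0.001, 0.949, 0.317], [0.001, -0.317, 0.949]] [[291.1117978    0.         283.69855788]
 [  0.         291.1117978  212.43579532]
 [  0.           0.           1.        ]] 0.01679531171265105
```

Request:
step_arm([
  [-449,-440,-80,0,0,21,0.5],
  [-449,-440,-80,0,0,21,0.5],
  [-449,-440,-80,0,0,21,0.5],
  [-449,-440,-80,0,0,21,0.5],
  [-449,-440,-80,0,0,21,0.5],
  [-449,-440,-80,0,0,21,0.5],
  [-449,-440,-80,0,0,21,0.5],
  [-449,-440,-80,0,0,21,0.5],
  [-449,-440,-80,0,0,21,0.5],
  [-449,-440,-80,0,0,21,0.5],
  [-449,-440,-80,0,0,21,0.5],
  [-449,-440,-80,0,0,21,0.5],
])

```text
time_s: 1.6
tcp_pos: [0.425, -0.114, 0.2951]
tool_rot: [0.717, -0.697, 0.001, -0.0]
ft_force: [1.2, -0.9, -1.4]
gripper_width: 0.0425
```

Request:
step_arm([
  [-130,-129,45,0,0,0,0.5],
  [-130,-129,45,0,0,0,0.5],
  [-130,-129,45,0,0,0,0.5],
  [-130,-129,45,0,0,0,0.5],
  [-130,-129,45,0,0,0,0.5],
  [-130,-129,45,0,0,0,0.5],
  [-130,-129,45,0,0,0,0.5],
  [-130,-129,45,0,0,0,0.5],
])

```text
time_s: 2.27
tcp_pos: [0.5494, 0.017, 0.2494]
tool_rot: [0.717, -0.697, 0.0, 0.0]
ft_force: [-0.3, 0.4, 0.1]
gripper_width: 0.0426
```

```bash
python3 - <<'E'
from h import *
s=st();print(s['time_s'],s['tcp_pos'],s['tool_rot'],s['ft_force'])
snap('wrist','w1.png')
for n in ['level_mid','pin0_cross','pin1_cross','weight_mid','board_mid']:
    for d in place_of('wrist',n)[:3]:
        p=w('wrist',d['centre']);print(n,round(d['conf'],2),p.round(4),proj('wrist',p).round(0))
E
```

```text
2.2667 [0.54942344 0.01696311 0.24940254] [ 7.17198036e-01 -6.96869276e-01  3.36541057e-05  4.34220422e-04] [-0.30850435  0.44245696  0.11902694]
level_mid 0.68 [ 0.5086 -0.0007  0.0285] [296. 214.]
level_mid 0.18 [0.5112 0.2899 0.0156] [ 78. 204.]
pin0_cross 0.58 [0.6043 0.1411 0.0163] [185. 135.]
pin1_cross 0.61 [ 0.6036 -0.0889  0.0195] [370. 142.]
weight_mid 0.87 [ 0.5484 -0.2635  0.0408] [512. 193.]
weight_mid 0.69 [0.6044 0.1404 0.0169] [186. 135.]
board_mid 0.96 [0.5912 0.021  0.0143] [282. 149.]
```

View pics/w1.png

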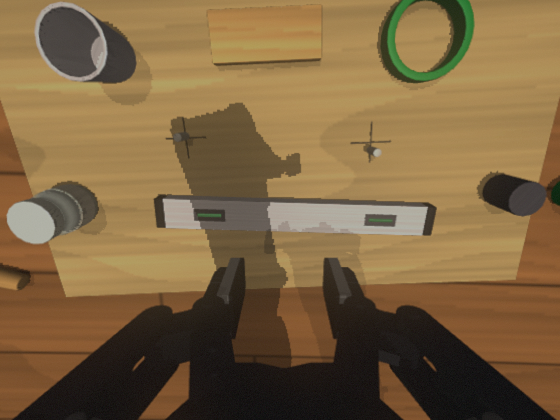

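The wrist picture shows the level from (155,212) to (434,220), with the pins by their crosses at (183,137) and (376,152). The dark cylinder at (515,195) stands on the board; a green one is at the far right edge, off the board. I'll enlarge the pins, the weight and the level.

```bash
python3 - <<'E'
import cv2,numpy as np
im=cv2.imread('pics/w1.png');f=lambda c,s:cv2.resize(im[c[1]:c[3],c[0]:c[2]],None,fx=s,fy=s,interpolation=cv2.INTER_CUBIC)
a=np.hstack([f((155,110,215,160),6),f((345,115,405,165),6)]) #720x300
b=np.hstack([f((140,180,200,240),4),f((395,180,455,240),4),f((480,165,540,225),4)]) #720x240
o=np.vstack([a,b]);o=cv2.convertScaleAbs(o,alpha=1.5);cv2.imwrite('pics/w1z.png',o)
E
```

```text
(no output)
```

View pics/w1z.png

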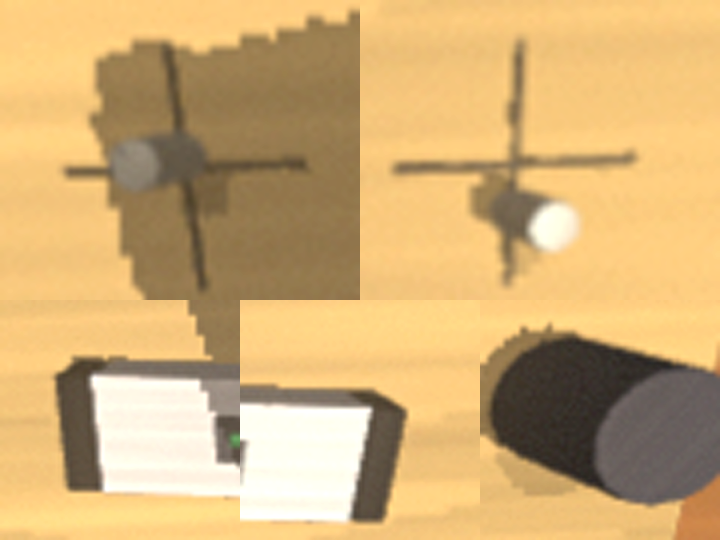

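```bash
python3 - <<'E'
from h import *
q={k:unproj('wrist',np.array(v)-.4,z) for k,v,z in [('pin0',(177.8,137.5),.048),('pin1',(377.2,152.7),.048),('FL',(154.5,199.5),.038),('BL',(157,227.5),.038),('FR',(435.75,207.5),.038),('BR',(430.5,235),.038)]}
for k,v in q.items():print(k,v.round(4))
c=(q['FL']+q['BL']+q['FR']+q['BR'])/4
ang=lambda a,b:np.degrees(np.arctan2(*(-(b-a)[[0,1]]*[-1,1])))
print('mid',c.round(4),'level ang',ang(q['FL'],q['FR']),ang(q['BL'],q['BR']),'pins ang',ang(q['pin0'],q['pin1']), np.linalg.norm(q['FL']-q['FR']),np.linalg.norm(q['FL']-q['BL']))
E
```

```text
pin0 [0.6045 0.1404 0.048 ]
pin1 [ 0.594  -0.0892  0.048 ]
FL [0.5271 0.1796 0.038 ]
BL [0.4894 0.1806 0.038 ]
FR [ 0.5268 -0.175   0.038 ]
BR [ 0.4891 -0.1755  0.038 ]
mid [0.5081 0.0024 0.038 ] level ang -0.05583461304844627 -0.040606021604794346 pins ang -2.6058913879681715 0.35464390278599656 0.037730297957752845
```

Request:
step_arm([
  [10,104,149,0,0,4.2,0.4],
  [10,104,149,0,0,4.2,0.4],
  [10,104,149,0,0,4.2,0.4],
  [10,104,149,0,0,4.2,0.4],
  [10,104,149,0,0,4.2,0.4],
  [10,104,180,0,0,4.2,0.4],
  [10,104,205,0,0,4.2,0.4],
  [10,104,217,0,0,4.2,0.4],
  [10,104,224,0,0,4.2,0.4],
  [10,104,227,0,0,4.2,0.4],
  [10,104,228,0,0,4.2,0.4],
  [10,104,228,0,0,4.2,0.4],
])

```text
time_s: 3.57
tcp_pos: [0.4467, 0.0047, 0.022]
tool_rot: [-0.691, 0.723, -0.0, 0.0]
ft_force: [-1.0, 0.5, 0.5]
gripper_width: 0.051
```

```bash
python3 - <<'E'
from h import *
s=st();print(s['time_s'],s['tcp_pos'],s['tool_rot'],s['ft_force'],s['ft_torque'])
snap('wrist','w2.png')
snap('scene','s2.png',(220,120,420,270),2)
a=cv2.imread('pics/w2.png');b=cv2.imread('pics/s2.png')
cv2.imwrite('pics/m2.png',np.hstack([a[120:420,80:480],b]))
for k in range(3):
  eyes.capture('wrist');print(st()['ft_force'])
E
```

```text
3.5667 [0.44665405 0.00466329 0.02196547] [-6.91283576e-01  7.22583377e-01 -3.63515367e-04  3.85900691e-04] [-1.03694033  0.5264801   0.51127533] [0.05119383 0.02221807 0.00403555]
[ 1.92914407 -0.42509716  0.05292751]
[-0.29081764 -0.25415584 -1.33192461]
[ 0.17006714  0.09276596 -0.17741315]
```

View pics/m2.png

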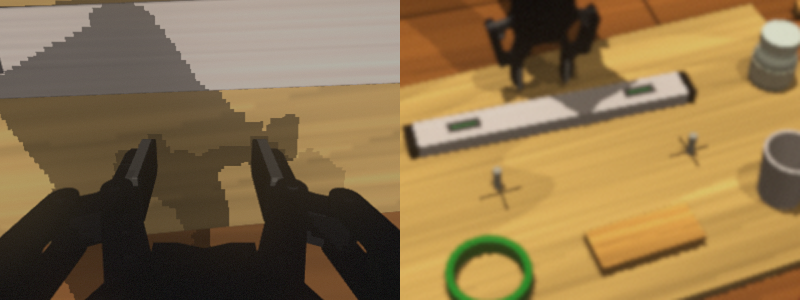

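Fingers are just behind the level, clear of the board, aligned with the pin line. Now push.

Request:
step_arm([
  [-2,-12,0,0,0,0,0.4],
  [-4,-22,0,0,0,0,0.4],
  [-4,-28,0,0,0,0,0.4],
  [-4,-34,0,0,0,0,0.4],
  [-4,-40,0,0,0,0,0.4],
  [-4,-46,0,0,0,0,0.4],
  [-4,-52,0,0,0,0,0.4],
  [-4,-58,0,0,0,0,0.4],
  [-4,-64,0,0,0,0,0.4],
  [-4,-70,0,0,0,0,0.4],
  [-4,-75,0,0,0,0,0.4],
  [-4,-79,0,0,0,0,0.4],
])

```text
time_s: 4.82
tcp_pos: [0.526, 0.0052, 0.0213]
tool_rot: [-0.691, 0.723, -0.0, 0.0]
ft_force: [-2.3, 0.8, 1.2]
gripper_width: 0.0512
```

```bash
python3 - <<'E'
from h import *
s=st();print(s['time_s'],s['tcp_pos'],s['tool_rot'],s['ft_force'],s['ft_torque'])
a=snap('top','t3.png');fs=[]
for k in range(6):
  eyes.capture('wrist');fs.append(st()['ft_force'])
print(np.mean(fs,0),np.std(fs,0))
a=snap('wrist');b=snap('scene')
f=lambda im,c,s:cv2.resize(im[c[1]:c[3],c[0]:c[2]],None,fx=s,fy=s,interpolation=cv2.INTER_CUBIC)
cv2.imwrite('pics/m3.png',np.vstack([np.pad(f(a,(30,30,430,180),2),((0,0),(0,0),(0,0))),f(b,(220,150,420,225),4)])[:,:,::-1])
E
```

```text
4.8167 [0.5259952  0.00518869 0.02131861] [-6.91296812e-01  7.22570898e-01 -2.84265166e-05  1.21903077e-04] [-2.3476457   0.75950376  1.23486914] [0.01948599 0.52955093 0.00572096]
[ 0.15949303 -0.26504574  0.32123777] [0.46769852 0.56380524 0.54970964]
```

View pics/m3.png

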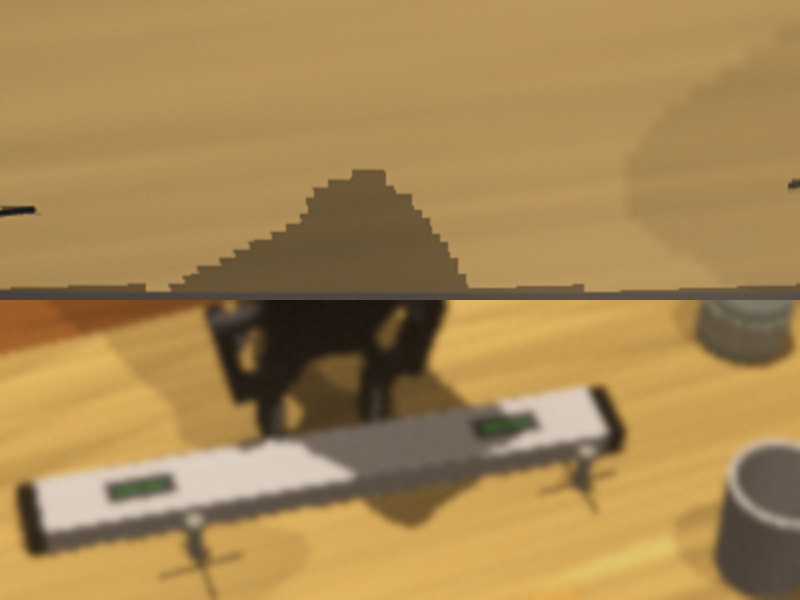

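Scene view: the level is aligned with both pins, a few mm to ~15 mm short of each. Advance 10 mm, then look closely.

Request:
step_arm([
  [0,-3,0,0,0,0,0.4],
  [0,-5,0,0,0,0,0.4],
  [0,-7,0,0,0,0,0.4],
  [0,-8.5,0,0,0,0,0.4],
  [0,-10,0,0,0,0,0.4],
  [0,-10,0,0,0,0,0.4],
])

```text
time_s: 5.77
tcp_pos: [0.5356, 0.0048, 0.0213]
tool_rot: [-0.691, 0.723, -0.0, 0.0]
ft_force: [-2.0, 0.4, 0.8]
gripper_width: 0.0509
```

```bash
python3 - <<'E'
from h import *
s=st();print(s['time_s'],s['tcp_pos'],s['ft_force'],s['ft_torque'])
a=snap('wrist','w4.png')
for P in [(.6045,.1404),(.594,-.0892)]:
  print(proj('wrist',[*P,.048]).round(1),proj('wrist',[*P,.018]).round(1))
b=snap('scene','s4.png')
f=lambda im,c,s:cv2.resize(im[c[1]:c[3],c[0]:c[2]],None,fx=s,fy=s,interpolation=cv2.INTER_CUBIC)
o=np.vstack([np.hstack([f(a,(0,110,100,210),4),f(a,(440,110,540,210),4)]),f(b,(220,170,420,220),4)])
cv2.imwrite('pics/m4.png',cv2.convertScaleAbs(o[:,:,::-1],alpha=1.3))
E
```

```text
5.7667 [0.53557699 0.00476824 0.02133362] [-1.96647397  0.36793266  0.84495681] [ 0.01207697  0.34376047 -0.05126178]
[-74.6 165.5] [ -1.  155.5]
[519.8 167.5] [472.2 157.2]
```

View pics/m4.png

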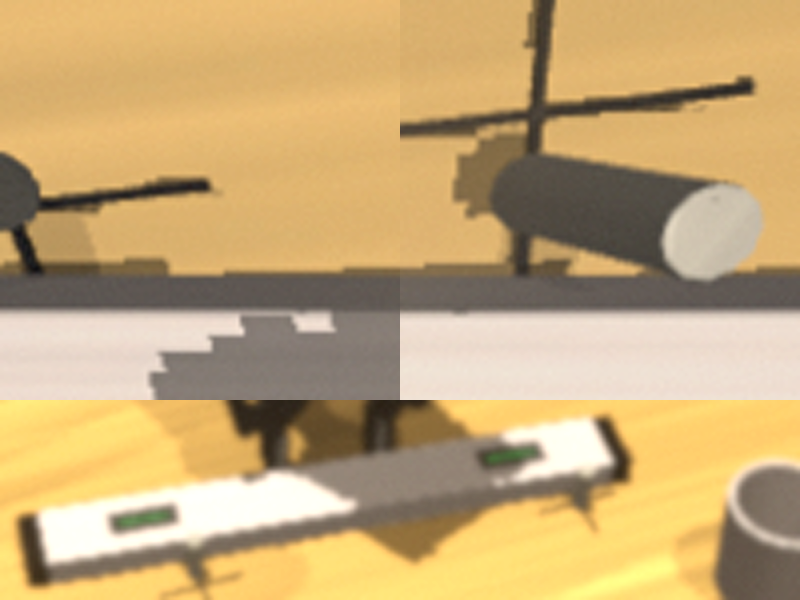

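Close-up: both pin bases (wrist ~(0,156) and (472,157)) are about 11 px (~6 mm) beyond the level's bottom edge at row 179, equally at both ends. Advance slowly.

Request:
step_arm([
  [0,-1,0,0,0,0,0.4],
  [0,-2,0,0,0,0,0.4],
  [0,-3,0,0,0,0,0.4],
  [0,-3.5,0,0,0,0,0.4],
  [0,-4,0,0,0,0,0.4],
  [0,-4.3,0,0,0,0,0.4],
  [0,-4.5,0,0,0,0,0.4],
])

```text
time_s: 6.45
tcp_pos: [0.5398, 0.0046, 0.0214]
tool_rot: [-0.691, 0.723, 0.0, 0.0]
ft_force: [-1.6, 0.2, -1.7]
gripper_width: 0.0511
```

```bash
cat > f.py <<'E'
from h import *
s=st();fs=[]
for k in range(5):
  a=eyes.capture('wrist');fs.append(st()['ft_force'])
s2=st();print(s['time_s'],s['ft_force'],'|',np.mean(fs,0).round(2),s2['tcp_pos'].round(5) if hasattr(s2['tcp_pos'],'round') else s2['tcp_pos'])
g=cv2.cvtColor(a,cv2.COLOR_RGB2HSV).astype(float);np.save('w.npy',a)
# bottom edge: strongest saturation drop per column, rows 150-200
for c0,c1 in [(10,60),(400,460)]:
  p=g[150:205,c0:c1,1].mean(1);d=np.diff(p);i=int(np.argmin(d));print(c0,150+i,d[i].round(0),end=' ; ')
for P in [(.6045,.1404),(.594,-.0892)]: print(proj('wrist',[*P,.018]).round(1),end=' ')
E
python3 f.py
```

```text
6.45 [-1.64637862  0.16588376 -1.67704483] | [-1.52 -0.2  -1.16] [0.53984 0.00461 0.02141]
10 178 -47.0 ; 400 178 -44.0 ; [  2.1 164.3] [470.4 165.9]
```

Request:
step_arm([
  [0,-0.2,0,0,0,0,0.4],
  [0,-0.4,0,0,0,0,0.4],
  [0,-0.6,0,0,0,0,0.4],
  [0,-0.8,0,0,0,0,0.4],
])

```text
time_s: 7.03
tcp_pos: [0.5405, 0.0045, 0.0214]
tool_rot: [-0.691, 0.723, 0.0, -0.0]
ft_force: [-1.3, 0.5, -0.5]
gripper_width: 0.0517
```

```bash
python3 f.py; python3 - <<'E'
import numpy as np,cv2
a=np.load('w.npy');f=lambda im,c,s:cv2.resize(im[c[1]:c[3],c[0]:c[2]],None,fx=s,fy=s,interpolation=cv2.INTER_CUBIC)
cv2.imwrite('pics/m5.png',cv2.convertScaleAbs(np.hstack([f(a,(0,140,50,200),7),f(a,(450,140,500,200),7)])[:,:,::-1],alpha=1.3))
E
```

```text
7.0333 [-1.33611573  0.47637099 -0.49383245] | [-1.54 -0.13 -0.66] [0.54058 0.00458 0.02142]
10 178 -50.0 ; 400 178 -42.0 ; [  2.5 165.8] [470.1 167.4]
```

View pics/m5.png

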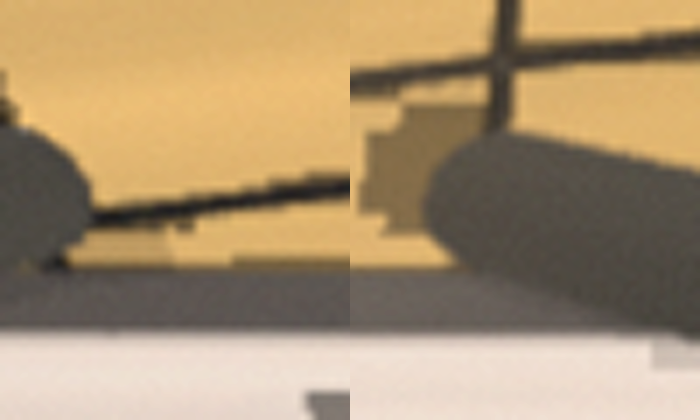

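Pin1's base is about at the edge, and pin0 is ~1 px (0.5 mm) off. Creep on with force checks.

Request:
step_arm([
  [0,-0.15,0,0,0,0,0.4],
  [0,-0.3,0,0,0,0,0.4],
  [0,-0.45,0,0,0,0,0.4],
])

```text
time_s: 7.53
tcp_pos: [0.5409, 0.0045, 0.0214]
tool_rot: [-0.691, 0.723, 0.0, -0.0]
ft_force: [-3.0, 0.4, 0.2]
gripper_width: 0.0514
```

```bash
python3 f.py
```

```text
7.5333 [-3.02734232  0.37378332  0.19125041] | [-2.35  0.2   0.47] [0.54094 0.00456 0.02142]
10 178 -56.0 ; 400 178 -41.0 ; [  2.6 166.5] [469.9 168.1]
```

Request:
step_arm([
  [0,-0.15,0,0,0,0,0.4],
  [0,-0.3,0,0,0,0,0.4],
])

```text
time_s: 7.95
tcp_pos: [0.5409, 0.0045, 0.0214]
tool_rot: [-0.691, 0.723, 0.0, -0.0]
ft_force: [-3.3, -0.0, 2.1]
gripper_width: 0.0514
```

```bash
python3 f.py
```

```text
7.95 [-3.27770079 -0.02653335  2.11478763] | [-4.3   0.17  2.42] [0.54098 0.00452 0.0214 ]
10 178 -57.0 ; 400 178 -37.0 ; [  2.5 166.6] [469.9 168.2]
```

```bash
python3 - <<'E'
import numpy as np,cv2
from h import *
print(st()['ft_force'],st()['ft_torque'])
a=np.load('w.npy');f=lambda im,c,s:cv2.resize(im[c[1]:c[3],c[0]:c[2]],None,fx=s,fy=s,interpolation=cv2.INTER_NEAREST)
cv2.imwrite('pics/m6.png',cv2.convertScaleAbs(np.hstack([f(a,(0,150,40,195),10),f(a,(450,150,490,195),10)])[:,:,::-1],alpha=1.6))
E
```

```text
[-3.80570858 -0.03638044  2.42628187] [ 0.07708844  0.91860308 -0.0552744 ]
```

View pics/m6.png

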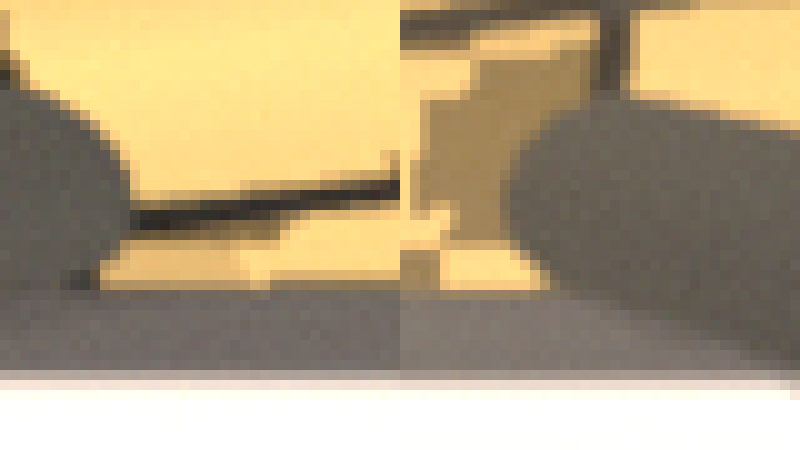

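Both pins appear to meet the level's face (left base at row ~178, right ~179), with 4.3 N total and the arm stalled. To be sure of pin0, I'll back off and push lightly again nearer pin0, between the pins.

Request:
step_arm([
  [0,3,0,0,0,0,0.4],
  [-20,4,0,0,0,0,0.4],
  [-40,4,0,0,0,0,0.4],
  [-40,4,0,0,0,0,0.4],
  [-40,2.5,0,0,0,0,0.4],
  [-40,1.5,0,0,0,0,0.4],
  [-40,1,0,0,0,0,0.4],
  [-40,0.6,0,0,0,0,0.4],
  [-40,0.4,0,0,0,0,0.4],
])

```text
time_s: 8.95
tcp_pos: [0.5426, 0.0435, 0.0213]
tool_rot: [-0.691, 0.723, -0.0, -0.0]
ft_force: [-1.1, -0.5, 0.2]
gripper_width: 0.0511
```

```bash
python3 f.py
```

```text
8.95 [-1.14624623 -0.50228098  0.21749441] | [-0.22 -0.18  0.14] [0.54273 0.04429 0.02143]
10 179 -10.0 ; 400 178 -43.0 ; [ 85.4 167. ] [552.3 167.8]
```

Request:
step_arm([
  [0,-0.15,0,0,0,0,0.4],
  [0,-0.3,0,0,0,0,0.4],
])

```text
time_s: 9.37
tcp_pos: [0.5427, 0.0444, 0.0214]
tool_rot: [-0.691, 0.723, 0.0, -0.0]
ft_force: [-1.5, 0.4, 1.7]
gripper_width: 0.051
```

```bash
python3 f.py
```

```text
9.3667 [-1.54631225  0.41565555  1.66189582] | [-0.98 -0.77  0.27] [0.5427  0.04437 0.02138]
10 179 -10.0 ; 400 178 -43.0 ; [ 85.4 167. ] [552.6 167.9]
```

Request:
step_arm([
  [0,-0.15,0,0,0,0,0.4],
  [0,-0.3,0,0,0,0,0.4],
])

```text
time_s: 9.78
tcp_pos: [0.5427, 0.0444, 0.0214]
tool_rot: [-0.691, 0.723, 0.0, -0.0]
ft_force: [-3.9, -1.2, 2.2]
gripper_width: 0.0513
```

```bash
python3 f.py
```

```text
9.7833 [-3.85272345 -1.21327702  2.21050977] | [-3.59 -0.65  2.33] [0.5428  0.04443 0.02136]
10 180 -13.0 ; 400 178 -33.0 ; [ 85.4 167.2] [552.6 168.1]
```

Request:
step_arm([
  [0,-0.15,0,0,0,0,0.4],
  [0,-0.2,0,0,0,0,0.4],
])

```text
time_s: 10.2
tcp_pos: [0.5428, 0.0444, 0.0213]
tool_rot: [-0.691, 0.723, 0.0, -0.0]
ft_force: [-6.0, 0.1, 3.8]
gripper_width: 0.0514
```

```bash
python3 f.py
```

```text
10.2 [-6.04216539  0.07119884  3.79288906] | [-5.02 -0.52  3.11] [0.54285 0.04442 0.02134]
10 179 -13.0 ; 400 178 -34.0 ; [ 85.5 167.3] [552.7 168.2]
```

The push stalled on the same line at both places (0.1 mm of motion for 0.5 mm commanded, 5 N total), so both pins are in contact. Retreat and go over the weight.

Request:
step_arm([
  [0,4,0,0,0,0,0.4],
  [0,12,0,0,0,0,0.4],
  [0,20,0,0,0,0,0.4],
  [0,20,-40,0,0,0,0.4],
  [0,20,-80,0,0,0,0.4],
  [35,10,-115,0,0,0,0],
  [283,-30,-180,0,0,0,0],
  [283,-30,-180,0,0,0,0],
  [283,-30,-180,0,0,0,0],
  [283,-30,-180,0,0,0,0],
  [283,-30,-180,0,0,0,0],
  [283,-30,-180,0,0,0,0],
])

```text
time_s: 11.45
tcp_pos: [0.5586, -0.225, 0.1976]
tool_rot: [-0.691, 0.722, -0.001, 0.0]
ft_force: [1.0, 0.1, -0.7]
gripper_width: 0.0855
```

Request:
step_arm([
  [35,0,0,0,0,0,0],
  [35,0,0,0,0,0,0],
  [35,0,0,0,0,0,0],
])

```text
time_s: 11.7
tcp_pos: [0.5564, -0.2608, 0.1963]
tool_rot: [-0.69, 0.724, -0.0, -0.0]
ft_force: [0.3, 0.3, 0.2]
gripper_width: 0.0854
```

```bash
python3 - <<'E'
from h import *
s=st();print(s['time_s'],s['tcp_pos'],s['tool_rot'],s['ft_force'])
a=snap('wrist','w7.png')
for d in place_of('wrist','weight_mid')[:2]:
    p=w('wrist',d['centre']);print(round(d['conf'],2),p.round(4),proj('wrist',p).round(0))
for d in place_of('wrist','level_mid')[:2]:
    p=w('wrist',d['centre']);print(round(d['conf'],2),p.round(4),proj('wrist',p).round(0))
E
```

```text
11.7 [ 0.5563929  -0.26084222  0.19631318] [-6.89611178e-01  7.24179661e-01 -2.49603889e-04 -4.24845323e-04] [0.29933444 0.29949207 0.19842246]
0.9 [ 0.5407 -0.3657  0.025 ] [383. 204.]
0.74 [ 0.5838 -0.4288  0.02  ] [443. 162.]
0.96 [ 0.5713 -0.001   0.0298] [ 48. 191.]
```

View pics/w7.png

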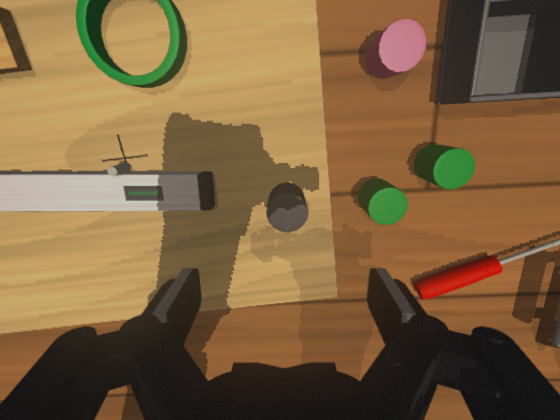

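Candidates in the wrist view: dark (288,208), green (383,204), green (450,168), pink (402,46). The dark one is on the board at the level's end, so it's the weight; the network's top hits are the green look-alikes.

```bash
python3 - <<'E'
from h import *
a=cv2.imread('pics/w7.png');h=cv2.cvtColor(a,cv2.COLOR_BGR2HSV)
m=((h[:,:,1]<70)&(h[:,:,2]<150)).astype(np.uint8)
n,l,s,c=cv2.connectedComponentsWithStats(m[175:240,255:320]);i=1+np.argmax(s[1:,4]);print(s[i],c[i]+[255,175])
b=s[i]
for uv in [(288.5,210),(255+b[0]+b[2]/2,175+b[1]+b[3]-b[2]/2)]: print(uv,unproj('wrist',uv,.066).round(4))
p=unproj('wrist',(288,210),.066);print([proj('wrist',[p[0]+dx,p[1]+dy,.066]).round(1).tolist() for dx,dy in [(.021,0),(-.021,0),(0,.021),(0,-.021)]], proj('wrist',[p[0]+.021,p[1],.018]))
E
```

```text
[ 13  29  40  28 782] [288.51023018 217.54347826]
(288.5, 210) [ 0.5514 -0.2597  0.066 ]
(np.float64(288.0), np.float64(212.0)) [ 0.5493 -0.2591  0.066 ]
[[287.2, 189.2], [288.8, 229.9], [266.6, 210.8], [309.4, 209.2]] [286.77602391 178.80009559]
```

Request:
step_arm([
  [-1.4,7.5,30,0,0,0,0],
  [-1.4,7.5,65,0,0,0,0],
  [-1.4,7.5,95,0,0,0,0],
  [-1.4,7.5,120,0,0,0,0],
  [-1.4,7.5,140,0,0,0,0],
  [-1.4,7.5,155,0,0,0,0],
  [-1.4,7.5,164,0,0,0,0],
  [-1.4,7.5,168,0,0,0,0],
  [-1.4,7.5,168,0,0,0,0],
])

```text
time_s: 12.6
tcp_pos: [0.5501, -0.2552, 0.0285]
tool_rot: [-0.692, 0.722, 0.0, 0.0]
ft_force: [-0.3, -0.1, 0.4]
gripper_width: 0.0853
```

Request:
step_arm([
  [0,0,0,0,0,0,0.2],
  [0,0,0,0,0,0,0.35],
  [0,0,0,0,0,0,0.45],
  [0,0,0,0,0,0,0.6],
  [0,0,0,0,0,0,0.7],
  [0,0,0,0,0,0,0.7],
  [0,0,0,0,0,0,0.7],
  [0,0,0,0,0,0,0.7],
], squeeze=30)

```text
time_s: 13.27
tcp_pos: [0.5507, -0.2578, 0.0302]
tool_rot: [-0.691, 0.723, -0.002, 0.0]
ft_force: [-0.8, -2.9, 6.1]
gripper_width: 0.0411
```

Request:
step_arm([
  [0,0,-5,0,0,0,0.7],
  [0,0,-20,0,0,0,0.7],
  [0,0,-45,0,0,0,0.7],
  [0,0,-75,0,0,0,0.7],
  [0,0,-100,0,0,0,0.7],
  [-20,2,-110,0,0,0,0.7],
  [-50,6,-110,0,0,0,0.7],
  [-85,9,-110,0,0,0,0.7],
  [-120,12,-110,0,0,0,0.7],
  [-155,16,-110,0,0,0,0.7],
  [-190,18,-110,0,0,0,0.7],
  [-220,20,-110,0,0,0,0.7],
], squeeze=40)

```text
time_s: 14.27
tcp_pos: [0.5386, -0.0328, 0.1388]
tool_rot: [-0.692, 0.722, 0.001, -0.0]
ft_force: [-0.6, 0.4, -5.7]
gripper_width: 0.0406
```

Request:
step_arm([
  [-20,1,0,0,0,0,0.7],
  [-32,2,0,0,0,0,0.7],
  [-37,2,0,0,0,0,0.7],
  [-37,2,0,0,0,0,0.7],
  [-37,2,0,0,0,0,0.7],
])

```text
time_s: 14.68
tcp_pos: [0.5392, -0.0003, 0.1386]
tool_rot: [-0.691, 0.723, -0.0, -0.001]
ft_force: [0.7, -0.4, -5.4]
gripper_width: 0.0411
```

```bash
python3 - <<'E'
from h import *
s=st();print(s['time_s'],s['tcp_pos'],s['tool_rot'],s['ft_force'],s['gripper_width'])
a=snap('wrist','w8.png')
for d in place_of('wrist','level_mid')[:2]:
    p=w('wrist',d['centre']);print(round(d['conf'],2),p.round(4))
E
```

```text
14.6833 [ 5.39246829e-01 -3.13798119e-04  1.38648525e-01] [-6.90847089e-01  7.23000629e-01 -1.72539480e-04 -5.99971689e-04] [ 0.67041832 -0.381771   -5.36341262] 0.04106773610238908
0.59 [ 0.5707 -0.005   0.0259]
```

View pics/w8.png

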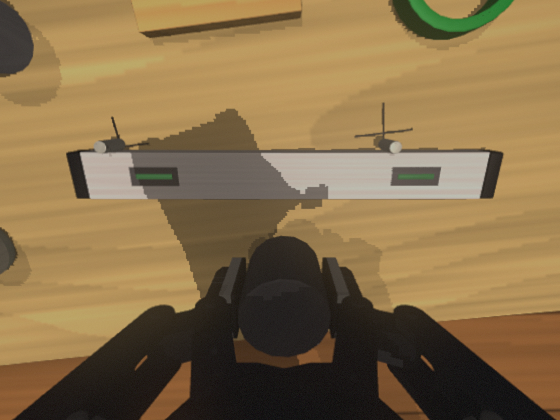

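Weight held upright; the level sits against both pins at (105,146) and (390,146). Level corners are near (68,153), (77,198), (490,198), (502,152).

```bash
python3 - <<'E'
from h import *
P=[unproj('wrist',u,.038) for u in [(68,153),(77,198),(490,198),(502,152.5)]]
for p in P: print(p.round(4))
print('mid',np.mean(P,0).round(4))
y0=-.001;pl=.594+.0457*(y0+.0892);print('pin-line mid x',pl-.025)
s=st();c=np.mean(P,0);c[0]=.5705 if abs(c[0]-.5705)>.01 else c[0]
d=np.array([c[0],c[1],0])-np.array([*s['tcp_pos'][:2],0]);print(R.from_quat(s['tool_rot']).inv().apply(d)*1000)
E
```

```text
[0.5997 0.1723 0.038 ]
[0.5619 0.1754 0.038 ]
[ 0.5456 -0.1769  0.038 ]
[ 0.5838 -0.1796  0.038 ]
mid [ 0.5728 -0.0022  0.038 ]
pin-line mid x 0.57303074
[-1.75359843e-01 -3.34409499e+01 -1.52651090e-02]
```

Request:
step_arm([
  [0,-15,0,0,0,0,0.7],
  [0,-28,10,0,0,0,0.7],
  [0,-34,25,0,0,0,0.7],
  [0,-35,42,0,0,0,0.7],
  [0,-35,56,0,0,0,0.7],
  [0,-35,66,0,0,0,0.7],
  [0,-35,73,0,0,0,0.7],
  [0,-35,78,0,0,0,0.7],
  [0,-35,81,0,0,0,0.7],
  [0,-35,82,0,0,0,0.7],
  [0,-35,82,0,0,0,0.7],
])

```text
time_s: 15.7
tcp_pos: [0.5745, -0.0003, 0.0571]
tool_rot: [-0.691, 0.723, -0.0, 0.0]
ft_force: [-0.4, 0.5, -4.4]
gripper_width: 0.0407
```

Request:
step_arm([
  [0,0,0.6,0,0,0,0.7],
  [0,0,1.2,0,0,0,0.7],
  [0,0,1.8,0,0,0,0.7],
  [0,0,2.4,0,0,0,0.7],
  [0,0,3.0,0,0,0,0.7],
  [0,0,3.6,0,0,0,0.7],
  [0,0,4.2,0,0,0,0.7],
])

```text
time_s: 16.28
tcp_pos: [0.5743, -0.0002, 0.0526]
tool_rot: [-0.691, 0.722, 0.0, 0.0]
ft_force: [0.6, -0.0, -4.7]
gripper_width: 0.0412
```

```bash
python3 f.py
```

```text
16.2833 [ 0.62343136 -0.02096248 -4.65890835] | [ 0.22  0.4  -4.74] [ 5.7434e-01 -2.1000e-04  5.2640e-02]
10 178 -1.0 ; 400 194 -6.0 ; [ 59.8 211.6] [423.8 212.5]
```

Request:
step_arm([
  [0,0,0.4,0,0,0,0.7],
  [0,0,0.8,0,0,0,0.7],
  [0,0,1.2,0,0,0,0.7],
  [0,0,1.6,0,0,0,0.7],
  [0,0,2.0,0,0,0,0.7],
])

```text
time_s: 16.95
tcp_pos: [0.5743, -0.0002, 0.0506]
tool_rot: [-0.691, 0.723, 0.0, -0.0]
ft_force: [-0.3, 0.4, -3.7]
gripper_width: 0.0408
```

```bash
python3 f.py
```

```text
16.95 [-0.2678554   0.39497651 -3.68316686] | [-0.53 -0.02 -4.94] [ 5.7434e-01 -2.1000e-04  5.0650e-02]
10 200 -2.0 ; 400 195 -7.0 ; [ 57.5 212.6] [425.3 213.5]
```

Request:
step_arm([
  [0,0,0.3,0,0,0,0.7],
  [0,0,0.6,0,0,0,0.7],
])

```text
time_s: 17.37
tcp_pos: [0.5744, -0.0002, 0.0503]
tool_rot: [-0.691, 0.723, -0.0, 0.0]
ft_force: [-1.8, -0.2, 2.0]
gripper_width: 0.0409
```

```bash
python3 f.py
```

```text
17.3667 [-1.81420821 -0.1898277   2.01516034] | [-1.3   0.08  0.06] [ 5.7436e-01 -1.8000e-04  5.0330e-02]
10 178 -2.0 ; 400 197 -6.0 ; [ 57.1 212.8] [425.5 213.7]
```

Weight rests on the level. Release gently.

Request:
step_arm([
  [0,0,0,0,0,0,0.6],
  [0,0,0,0,0,0,0.52],
  [0,0,0,0,0,0,0.5],
  [0,0,0,0,0,0,0.48],
  [0,0,0,0,0,0,0.45],
  [0,0,0,0,0,0,0.4],
  [0,0,0,0,0,0,0.3],
  [0,0,0,0,0,0,0.2],
  [0,0,0,0,0,0,0.1],
  [0,0,0,0,0,0,0],
  [0,0,0,0,0,0,0],
  [0,0,0,0,0,0,0],
], squeeze=20)

```text
time_s: 18.62
tcp_pos: [0.5743, -0.0002, 0.05]
tool_rot: [-0.691, 0.723, 0.0, -0.0]
ft_force: [0.2, -1.0, -0.3]
gripper_width: 0.0854
```

Request:
step_arm([
  [0,0,-4,0,0,0,0],
  [0,0,-12,0,0,0,0],
  [0,0,-25,0,0,0,0],
  [0,0,-45,0,0,0,0],
  [0,0,-75,0,0,0,0],
  [0,0,-105,0,0,0,0],
  [0,0,-125,0,0,0,0],
  [0,0,-135,0,0,0,0],
  [0,0,-135,0,0,0,0],
  [0,0,-135,0,0,0,0],
])

```text
time_s: 19.45
tcp_pos: [0.5742, -0.0003, 0.1849]
tool_rot: [-0.691, 0.723, -0.0, 0.0]
ft_force: [-1.0, -1.0, -0.6]
gripper_width: 0.0853
```

```bash
python3 - <<'E'
from h import *
s=st();print(s['time_s'],s['tcp_pos'],s['ft_force'],s['gripper_width'])
a=snap('wrist','w9.png');b=snap('scene','s9.png')
for P in [(.6045,.1404),(.594,-.0892)]: print(proj('wrist',[*P,.018]).round(1),proj('wrist',[*P,.048]).round(1))
f=lambda im,c,s:cv2.resize(im[c[1]:c[3],c[0]:c[2]],None,fx=s,fy=s,interpolation=cv2.INTER_CUBIC)
u=[proj('wrist',[*P,.030]) for P in [(.5995,.1404),(.589,-.0892)]]
t=[f(a,(int(x)-20,int(y)-15,int(x)+20,int(y)+15),5) for x,y in u]
o=np.vstack([np.hstack([a[80:360,0:560],np.vstack([t[0],t[1][:130]])]) , f(b,(200,110,440,210),760/240)])
print(o.shape);cv2.imwrite('pics/m9.png',cv2.convertScaleAbs(o[:,:,::-1],alpha=1.2))
E
```

```text
19.45 [ 5.74157192e-01 -3.39009366e-04  1.84943828e-01] [-0.95756631 -0.99710592 -0.57502621] 0.08530286440302748
[150.  171.5] [136.4 177.3]
[367.3 172.2] [375.8 178. ]
(597, 760, 3)
```

View pics/m9.png

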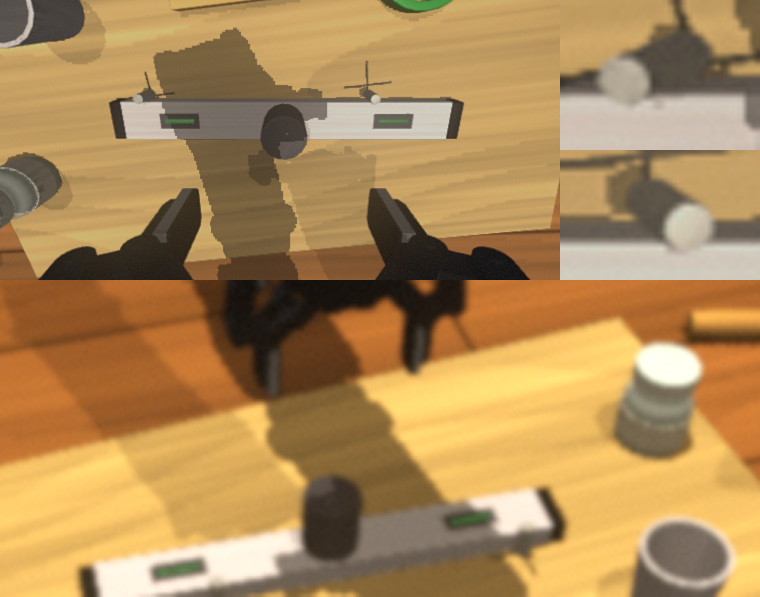

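The weight stands upright at the level's middle, (284,210) in the full wrist frame, and the edge looks to be against both pins. Numeric check that the level didn't shift during placing:

```bash
python3 - <<'E'
from h import *
import h
info=eyes.camera_info('wrist');s=st()
X=np.eye(4);X[:3,:3]=R.from_quat(s['tool_rot']).as_matrix();X[:3,3]=s['tcp_pos']
rel=np.linalg.inv(X)@np.array(info['world_from_camera'])
def run(fn,tcp,q):
    Y=np.eye(4);Y[:3,:3]=R.from_quat(q).as_matrix();Y[:3,3]=tcp
    i2=dict(info);i2['world_from_camera']=Y@rel;h.eyes.__class__
    class E: camera_info=staticmethod(lambda n:i2)
    h.eyes=E
    g=cv2.cvtColor(cv2.imread('pics/'+fn),cv2.COLOR_BGR2HSV).astype(float)
    out=[]
    for y in np.r_[np.linspace(-.065,-.04,9),np.linspace(-.15,-.115,9)]:   # unshadowed parts
        x0=.5982+.0457*(y-.0024)-.005
        ps=np.array([proj('wrist',[x0+d,y,.038]) for d in np.arange(-.012,.012,.0002)],np.float32)
        v=cv2.remap(g[:,:,2].astype(np.float32),ps[:,0:1].copy(),ps[:,1:2].copy(),cv2.INTER_LINEAR).ravel()
        d=np.convolve(v,np.r_[np.ones(8),-np.ones(8)],'valid');k=np.argmin(d)+8
        out.append((y,-.012+.0002*k))
    o=np.array(out);print(fn,'edge offset mm from predicted: y~-.05',1e3*np.median(o[:9,1]),' y~-.13',1e3*np.median(o[9:,1]))
run('w8.png',[.539246829,-.000313798,.138648525],[-.690847089,.723000629,-.00017254,-.00059997])
run('w9.png',s['tcp_pos'],s['tool_rot'])
E
```

```text
w8.png edge offset mm from predicted: y~-.05 -0.3999999999999993  y~-.13 -0.2000000000000005
w9.png edge offset mm from predicted: y~-.05 -0.9999999999999991  y~-.13 -0.9999999999999991
```

Placing may have shifted the edge back 0.6–0.8 mm, which is within a pixel and so ambiguous. There's plenty of time, so I'll feel for the rear face with the fingers and re-seat lightly if needed.

Request:
step_arm([
  [0,35,0,0,0,0,0.4],
  [0,65,0,0,0,0,0.4],
  [0,70,0,0,0,0,0.4],
  [0,70,35,0,0,0,0.4],
  [0,70,75,0,0,0,0.4],
  [0,70,110,0,0,0,0.4],
  [0,70,140,0,0,0,0.4],
  [0,70,155,0,0,0,0.4],
  [0,70,160,0,0,0,0.4],
  [0,55,160,0,0,0,0.4],
  [0,42,160,0,0,0,0.4],
  [0,38,160,0,0,0,0.4],
])

```text
time_s: 20.55
tcp_pos: [0.5384, 0.0016, 0.025]
tool_rot: [-0.691, 0.723, -0.0, 0.001]
ft_force: [0.5, 0.5, -0.4]
gripper_width: 0.0514
```

Request:
step_arm([
  [0,-0.5,0,0,0,0,0.4],
  [0,-1,0,0,0,0,0.4],
  [0,-1.5,0,0,0,0,0.4],
  [0,-1.8,0,0,0,0,0.4],
  [0,-2,0,0,0,0,0.4],
])

```text
time_s: 20.97
tcp_pos: [0.538, 0.0013, 0.0252]
tool_rot: [-0.691, 0.722, 0.0, -0.0]
ft_force: [-0.3, -0.9, 0.5]
gripper_width: 0.0513
```

```bash
python3 f.py
```

```text
20.9667 [-0.29721088 -0.89177767  0.45191404] | [-0.01  0.13  0.17] [0.53828 0.0014  0.0251 ]
10 171 -50.0 ; 400 172 -44.0 ; [  1.2 160.2] [459.9 161.9]
```

Request:
step_arm([
  [0,-0.4,0,0,0,0,0.4],
  [0,-0.8,0,0,0,0,0.4],
  [0,-1.2,0,0,0,0,0.4],
  [0,-1.5,0,0,0,0,0.4],
])

```text
time_s: 21.55
tcp_pos: [0.54, 0.0013, 0.025]
tool_rot: [-0.691, 0.722, 0.0, 0.0]
ft_force: [1.1, -0.1, -0.2]
gripper_width: 0.051
```

```bash
python3 f.py
```

```text
21.55 [ 1.11223647 -0.12084243 -0.24709787] | [-0.28 -0.28 -0.15] [0.53982 0.00131 0.025  ]
10 174 -45.0 ; 400 175 -48.0 ; [  2.  163.4] [459.4 165. ]
```

Request:
step_arm([
  [0,-0.2,0,0,0,0,0.4],
  [0,-0.4,0,0,0,0,0.4],
])

```text
time_s: 21.97
tcp_pos: [0.5402, 0.0013, 0.025]
tool_rot: [-0.691, 0.723, 0.0, -0.0]
ft_force: [-0.4, 0.2, 0.5]
gripper_width: 0.0513
```

```bash
python3 f.py
```

```text
21.9667 [-0.42966256  0.19004099  0.469891  ] | [ 0.18 -0.39 -0.4 ] [0.54028 0.00129 0.02504]
10 175 -50.0 ; 400 176 -40.0 ; [  2.3 164.2] [459.2 165.9]
```

Request:
step_arm([
  [0,-0.15,0,0,0,0,0.4],
  [0,-0.3,0,0,0,0,0.4],
])

```text
time_s: 22.38
tcp_pos: [0.5406, 0.0013, 0.0251]
tool_rot: [-0.691, 0.723, 0.0, -0.0]
ft_force: [-0.2, 0.1, 0.4]
gripper_width: 0.051
```

```bash
python3 f.py
```

```text
22.3833 [-0.18776347  0.12110365  0.40674747] | [ 0.05  0.15 -0.12] [0.5406  0.00129 0.02505]
10 176 -54.0 ; 400 176 -29.0 ; [  2.5 164.8] [459.1 166.5]
```

Request:
step_arm([
  [0,-0.15,0,0,0,0,0.4],
  [0,-0.25,0,0,0,0,0.4],
])

```text
time_s: 22.8
tcp_pos: [0.5409, 0.0013, 0.025]
tool_rot: [-0.691, 0.723, -0.0, 0.0]
ft_force: [-0.1, -0.5, 0.7]
gripper_width: 0.0511
```

```bash
python3 f.py
```

```text
22.8 [-0.05388977 -0.45379933  0.65579273] | [0.01 0.01 0.12] [0.54083 0.00129 0.02504]
10 176 -49.0 ; 400 177 -45.0 ; [  2.7 165.4] [459. 167.]
```

Request:
step_arm([
  [0,-0.15,0,0,0,0,0.4],
  [0,-0.3,0,0,0,0,0.4],
])

```text
time_s: 23.22
tcp_pos: [0.5409, 0.0012, 0.025]
tool_rot: [-0.691, 0.723, 0.0, -0.0]
ft_force: [-1.2, 0.0, 0.9]
gripper_width: 0.0514
```

```bash
python3 f.py
```

```text
23.2167 [-1.24818245  0.02876053  0.94448108] | [-1.16 -0.5   0.92] [0.54085 0.00125 0.02499]
10 176 -48.0 ; 400 177 -47.0 ; [  2.5 165.5] [459.  167.1]
```

Rear face felt at x = 0.5408, exactly where it stood when seated, so the level hasn't moved. Retreat clear.

Request:
step_arm([
  [0,4,0,0,0,0,0.4],
  [0,14,0,0,0,0,0.4],
  [0,35,0,0,0,0,0.4],
  [0,55,-10,0,0,0,0.4],
  [0,60,-40,0,0,0,0.4],
  [0,60,-80,0,0,0,0.4],
  [0,60,-120,0,0,0,0.4],
  [0,60,-150,0,0,0,0.4],
  [0,60,-160,0,0,0,0.4],
  [0,60,-160,0,0,0,0.4],
  [0,60,-160,0,0,0,0.4],
])

```text
time_s: 24.38
tcp_pos: [0.4812, 0.0037, 0.1853]
tool_rot: [-0.691, 0.723, -0.001, 0.0]
ft_force: [-0.5, -0.5, -0.1]
gripper_width: 0.0509
```

```bash
python3 - <<'E'
from h import *
a=cv2.imread('pics/s9.png')[:,:,::-1].astype(int)
b=snap('scene','s10.png').astype(int)
r=proj('scene',[.573,-.001,.086]);x,y=r.astype(int)
print(st()['time_s'],'weight patch diff',np.abs(a-b)[y-5:y+20,x-12:x+12].mean(), 'weight colour',b[y-2:y+12,x-5:x+5].mean((0,1)))
print(env.job_done())
E
```

```text
24.4333 weight patch diff 15.95 weight colour [64.87857143 55.00714286 47.53571429]
the job is handed in; nothing more can be done
None
```

The level is against both pins with the steel weight upright on its middle, and I handed the job in at 24.4 s. It reports no verdict.

**Level:** I slid it along the board with the fingers, lined up with the pins as seen in the wrist camera. The last millimetres were slow. The push stalled on the same line at two places, at about 5 N average (6.0 N highest reading) in total at the wrist. That total includes sliding friction, so each pin took less.

**Weight:** I took the dark cylinder on the board, not the green or pink look-alikes. It was set down until the wrist read about 0 N, then released. The picture afterwards showed it upright in the middle.

**Checks that disagreed:** After placing, an image measurement suggested the edge might have moved back 0.6 to 0.8 mm, about one pixel. I then felt the level's rear face at about 1 N. It was at x = 0.5408 m, the same as when it was seated, so I take the level as unmoved. That touch was at the middle of the level only, not at each end.

The last before-and-after image comparison at the weight showed some difference. It isn't conclusive because the arm's shadow had moved, and I did not view that final picture.

I did not touch the jar, tape, offcut or tin, but I made no separate final check on them.

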